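Let down a music box ratchet

TASK

The music box's ratchet wheel has to be let down: lift the pawl clear of the teeth, then use the upright peg to turn the wheel backward (clockwise seen from above) until you feel it come up against its soft end buffer, and leave it leaning lightly on that buffer without forcing it. Then lower the pawl gently back on to the teeth, leaving the other ornaments alone.

Things in the scene. Friction and masses are not known exactly. Their poses are not given: they have to be found in the camera images.
- musicbox: Wooden music box, fixed to the shelf, 210 (its x) x 160 (its y) x 60 mm high; foot 218 x 168. Origin: centre of its underside; it only yaws. Box coordinates below are in mm in this frame. Hidden in it is a springy end buffer, met by the wheel after 80 to 140 deg of backward turning; the place differs every time and cannot be seen, only felt
- works: Dark steel plate 190 x 136 x 4 mm with the winding works, fixed on the box's lid. Origin at box (0, 0, 60), axes as the box's. The end buffer adds about 2 N at the peg for each mm that the peg moves on after first touch. Leave the wheel on it with 3 to 6 N; friction holds up to 4 N of it (1 N is enough). Over 12 N from the buffer (16 N at the peg with the friction) is forcing it
- wheel: Brass ratchet wheel lying flat, 110 mm across, turning on an upright axis at box (-40, -12). Origin on the axis at the disc's top face, box z = 74; x axis points to the peg, at the start about -25 deg (+-4) from box x. Ten teeth 7 mm high between radii 40 and 54. Backward = clockwise from above. It turns stiffly (dry friction 0.15 N m, 4.3 N at the peg) and stays where it is left
- peg_top (a point): Top centre of the upright round steel peg by which the wheel is turned: 14 mm across, 35 mm from the wheel's axis, standing 38 mm above the disc (box z = 112). The teeth (top at box z = 81 mm) and the 5 mm high hub nut (20 mm across) pass below fingertips kept above z = 86 mm. Caged loosely it is pushed cleanly; a tight grip that does not turn with the wheel twists on it
- pawl: Steel pawl, a see-saw on a level pivot along box y at box (8, 35, 84), its origin. Its arm, 12 mm wide, runs to -x over the teeth; the nose is 48 mm from the pivot. Tilt 0 (start) = nose at the bottom between two teeth, blocking backward turning; it lifts to 0.5 rad (hard stop), z axis leaning to box +x. Clear of the teeth: over 0.3 rad. Stiff pivot (0.08 N m), stays where left
- thumb_pad (a point): Top centre of the pawl's thumb pad, 24 x 22 mm, 40 mm from the pivot on its +x side and 13 mm above it. Pressing it down with about 2 N or more, by about 20 mm to the hard stop, lifts the nose, which stays up
- nose_top (a point): Top of the pawl's arm over its nose, 45 mm from the pivot on its -x side, 6 mm above it. Pressing it down with 2 N or more lowers the nose on to the wheel: tilt under 0.2 rad is lowered (0 in a gap, up to 0.15 on a tooth). Pressing the nose on the wheel, or the wheel against the nose, with over 20 N is too hard
- piggy: White ceramic piggy bank, loose, 116 long, 80 wide, 95 mm high, origin at the centre of its underside; leave it alone
- bottle: Green glass bottle with cork, loose, 68 mm across, 194 mm high, origin at the centre of its underside; leave it alone
- lamp: Steel candlestick LED lamp, loose, foot 90 mm across, 185 mm high, origin at the centre of its underside; leave it alone

How it is judged (in metres and radians):
On the way, in this order (a step that is already met when the one before it is completed fails the run):
1. the pawl is lifted clear of the teeth (angle between pawl's own z axis and vertical above 0.3 rad), for 0.2 s.
2. with the pawl clear, the wheel is turned back until it leans on its end buffer (contact force between wheel and musicbox above 1.5 N and angle between pawl's own z axis and vertical above 0.2 rad), for 0.3 s.
At the end, for the whole second after the job is handed in: The pawl lies on the teeth again (tilt under 0.2 rad) and the wheel rests leaning on its end buffer (at least 1 N between them), at rest (angle between pawl's own z axis and vertical below 0.2 rad and contact force between wheel and musicbox above 1 N and angular speed of wheel below 0.1 rad/s); the robot touches nothing.
It fails at once if the wheel is forced against its end buffer (over 12 N) (contact force between wheel and musicbox above 12 N).
It fails at once if the wheel is forced against the pawl, or the pawl pressed hard on the wheel (over 20 N) (contact force between wheel and pawl above 20 N).
It fails at once if an ornament is pushed more than 20 mm (distance of any of piggy, bottle, lamp from where it was at the start of the episode above 0.02 m).
It fails at once if an ornament is tipped (angle between any of piggy, bottle, lamp's own z axis and vertical above 0.3 rad).
It also fails if it takes over 64 s, if anything falls off the work surface, if the arm or the gripper's body presses on something with over 40 N, if the wrist force passes 120 N, or if a joint passes its speed limit or range.

ROBOT

A 6-joint arm with a two-finger parallel gripper is mounted at the origin on the work surface. World frame = base frame: x ahead of the robot, y to its left, z up, the work surface at z = 0. Lengths are in m, angles in degrees, forces in N, time in s.
With the tool pointing down it reaches from about 0.35 to 0.875 m from the base axis. Payload 15.5 kg.
Tool frame: the origin (TCP) lies on the centre line of the jaws, within the pads' length; the fingertips stand 11 mm ahead of it and the grasp point (between the pads) lies 8 mm behind it; z points along the fingers, y is the line along which they close (so a half turn about z gives the same grasp; the last joint's range is limited). The gripper opens to 85 mm and grips with 20 to 120 N. Pads are 22 mm wide; open, the fingers measure 114 mm over their backs; the gripper's body (76 mm by 85 mm) begins 54 mm behind the grasp point. The pads swing forward as they close: fully open they stand 13 mm farther back than shut.
Start: joints at [61.908, 28.281, 77.091, -0, 74.628, -5.472], TCP at [0.24, 0.577, 0.242] pointing down, gripper open.
Joint ranges: [-166.48, 166.48], [-47.26, 123.95], [12.59, 153.08], [-70.14, 250.14], [6.76, 159.57], [-176.63, 176.63]. Speed limits (degrees/s): [108.29, 108.29, 147.25, 172.46, 172.46, 172.46].

INTERFACE

Orientations are given as a 3x3 rotation matrix whose columns are the frame's x, y, z axes.
In Python, from cell import sense, cams, workorder gives the robot as it stands.
- The arm moves only by the tool jog_arm, never from a script. Its argument "rows" is a list of rows, each an object with "turn": the turn, a rotation vector about the tool's x, y, z in rad, a list of three; "travel": the shift along the tool's x, y, z in mm, a list of three; "hand": the finger opening in mm, from 0 to 85.4. In form: [{"turn": [wx, wy, wz], "travel": [x, y, z], "hand": hand}, ...]. A call has exactly 8 rows; each row is the pose to reach, as a shift and turn from the pose commanded when the call began, along the tool's axes at that moment; what a row does not reach only later rows make up. A row lasts 1/8 s, in which the tool goes at most 62.5 mm and 10.7 degrees, less where a joint would pass 70% of its speed; a pose out of reach is approached as far as the arm can. A call with a gripper value outside its range is refused whole. The fingers move at their own pace and stop on an object; "force" is the grip in N (left out, the last holds). Time passes only in rows, so rows that repeat a pose let the fingers close, or fill a call up. It gives the time, the measured TCP pose, the force, the opening and the grip force at its end, in the units of the state.
- sense(): the state, without advancing time (a new reading comes with each control period).
- cams.camera(name): name is "scene" or "top"; returns the picture (400x640x3 uint8, blue, green, red); there is no depth.
- cams.calibration(name): a dict with "fov_y" (degrees; the focal length in pixels is half the picture's height over the tangent of half this angle, whatever the lens; pixels are square), "cx", "cy" (the principal point, pixels), "k1" (the pictures are not rectified: a ray, as slopes to the right and down, at radius r is drawn at 1 + k1 r^2 times it, then the intrinsics apply), "world_to_cam" (4x4, takes a point from world to camera coordinates). Camera axes: x right, y up, looking along -z (the intrinsics and any distortion apply to the point x, -y, -z); pixel columns grow to the right and rows downward; lengths in m; the calibration is good to about 2 mm. A picture is of the moment at which its call begins. calibration takes no time and is no camera call.
- workorder.sign_off(): hands the job in; it is judged then, once.
Trained networks look in the newest picture that a camera, given by its name, has taken for a name from the list of things; names that differ only in an ending like _2 or _b are one class to them, and where a whole thing is asked for, a point or a joint stands for the part that bears it (a point fixed in the world has none). Each returns a list of dicts, best first, with "conf" (0 to 1); they miss things now and then, are a little off and sometimes report something else, mostly with a low value. They report only what shows in the picture. A call takes as long as a camera call.
- cams.find_in(camera, name): "xy" ([column, row] in pixels, amid what is visible of it).
- cams.masks_of(camera, name): "pixels" (400x640 bool, what is visible of it) and "xy" ([column, row] in pixels, amid what is visible of it).
- cams.spot_point(camera, name): "xy" ([column, row] in pixels: a listed point, or the origin of a listed thing).
The state is a dict: "time": time; "q": joint angles; "dq": joint speeds; "joint_efforts": joint torques, N m; "eef_pos": TCP position; "tcp_rot": TCP orientation; "force": force on the tool from outside, world axes, zero at the start; "torque": the same for the moment, N m; "gripper_width": opening from 0.0 (shut) to 1.0 (fully open); "grasp_force": force on a finger pad.
Only numpy, scipy, OpenCV 4.12 (cv2) and the standard library are available. Lean on these libraries where they do the work, as an engineer would, in place of code of your own. Each camera call takes 0.05 s, during which the arm holds its last target. There are 200 camera calls.

## Working session

There is one attempt and no reset: what is moved stays moved. The work goes in short steps, Python scripts to look and compute and a tool call to move; the robot and the scene stay as the last step left them, time stands still between calls to the robot, and variables do not carry over. Pictures are saved under pics/ and viewed, at most 10 in all, crops included, and the job is handed in when it is done.

Besides the shell and the picture viewer there is one more tool, called as name(argument=value, ...), one argument or row to a line, values as JSON. jog_arm: Moves the arm, as the interface text tells. Its arguments: {"type":"object","properties":{"rows":{"type":"array","items":{"type":"object","properties":{"turn":{"type":"array","items":{"type":"number"}},"travel":{"type":"array","items":{"type":"number"}},"hand":{"type":"number"}}}},"force":{"type":"number"}},"required":["rows"]}

```bash
mkdir -p pics; cat > h.py <<'E'
import numpy as np, cv2
from cell import sense, cams, workorder
from scipy.optimize import least_squares
def K(n):
    c=cams.calibration(n); f=200/np.tan(np.radians(c["fov_y"])/2); return c,f
def proj(n,P):
    c,f=K(n); P=np.atleast_2d(P); q=(np.array(c["world_to_cam"])@np.c_[P,np.ones(len(P))].T).T
    s=np.c_[q[:,0]/-q[:,2],-q[:,1]/-q[:,2]]; r2=(s**2).sum(1,keepdims=True)
    return s*(1+c["k1"]*r2)*f+[c["cx"],c["cy"]]
def atz(n,px,z):
    f=lambda v: proj(n,[v[0],v[1],z])[0]-px
    return least_squares(f,[0.5,0.1]).x
def tri(pa,pb):
    f=lambda v: np.r_[proj("scene",v)[0]-pa,proj("top",v)[0]-pb]
    r=least_squares(f,[0.5,0.1,0.1]); return r.x,np.abs(r.fun).max()
E
cat > a.py <<'E'
from h import *
im={n:cams.camera(n) for n in("scene","top")}
for n in im: cv2.imwrite(f"pics/{n}0.png",im[n])
for t in["musicbox","works","wheel","peg_top","pawl","thumb_pad","nose_top","piggy","bottle","lamp"]:
    p={}
    for n in im:
        r=cams.spot_point(n,t); 
        if r: p[n]=r[0]["xy"]; print(t,n,np.round(r[0]["xy"],1),round(r[0]["conf"],2),end=" ")
    if len(p)==2: v,e=tri(p["scene"],p["top"]); print(np.round(v,4),round(e,1))
    else: print()
s=sense();print(s["time"],s["eef_pos"],s["force"]);print(np.round(s["tcp_rot"],3))
E
python3 a.py
```

```text
musicbox scene [322.3 207.4] 0.96 
works scene [317.4 187.7] 0.76 works top [356.3 210.1] 0.97 [ 0.5746 -0.0282  0.0619] 2.9
wheel scene [331.3 177.2] 0.57 wheel top [358.2 230. ] 0.94 [ 0.5323 -0.0304  0.066 ] 2.0
peg_top scene [316.5 161.4] 0.65 peg_top top [373.8 215.2] 0.56 [ 0.5588 -0.0559  0.1129] 0.7
pawl scene [326.9 193.4] 0.67 pawl top [342.4 205.9] 0.85 [0.5805 0.003  0.0718] 1.4
thumb_pad scene [311.3 195.1] 0.51 thumb_pad top [345.9 180.1] 0.56 [ 6.281e-01 -5.000e-04  9.730e-02] 0.4
nose_top scene [343.8 182. ] 0.59 nose_top top [338.5 224. ] 0.72 [0.5418 0.0125 0.088 ] 0.5
piggy scene [356.4 301.3] 0.79 piggy top [255.8 156.5] 0.72 [ 0.6932  0.1994 -0.0031] 0.6
bottle scene [291.9 134.3] 0.58 bottle top [468.9 265.9] 0.69 [ 0.4552 -0.2673  0.0126] 0.5
lamp scene [236.5 153.6] 0.63 lamp top [479.9 200.9] 0.71 [ 0.6008 -0.3036  0.0023] 3.0
1.1 [0.24037599 0.57690669 0.24226561] [-0.49297011 -0.28582574 -0.48471421]
[[-0.923  0.385 -0.   ]
 [ 0.385  0.923 -0.   ]
 [-0.    -0.    -1.   ]]
```

View pics/scene0.png

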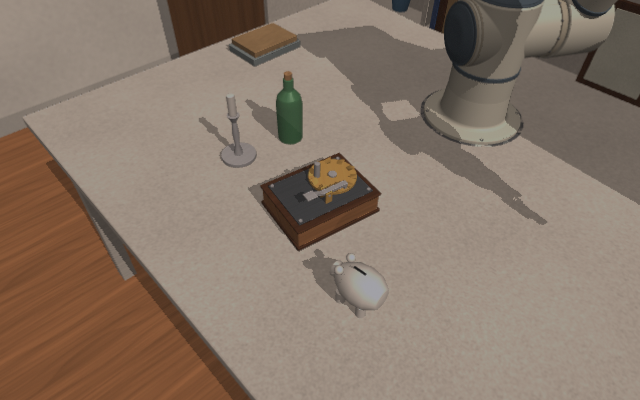

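View pics/top0.png

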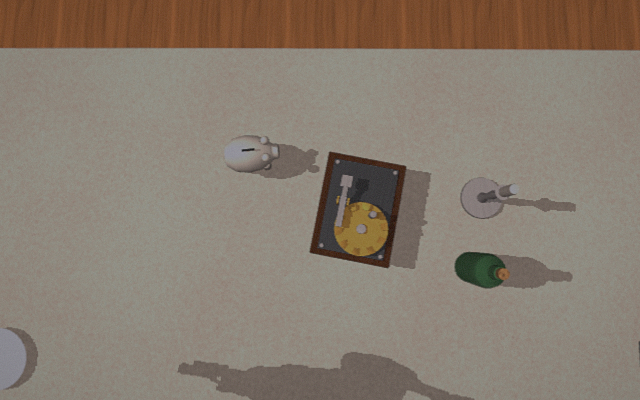

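Scene: box amid the table, bottle and lamp on its −y side, and the piggy on the +y side. Top: box corners about (330,153), (405,166), (389,267) and (311,252); peg at (373,214), thumb pad at (347,180).

```bash
cat > b.py <<'E'
from h import *
def model(v):
    x,y,a,w=v; c,s=np.cos(a),np.sin(a)
    B=lambda p:np.array([x+c*p[0]-s*p[1],y+s*p[0]+c*p[1],p[2]])
    wh=np.array([-.040,-.012,.074]); pg=wh+[.035*np.cos(w),.035*np.sin(w),.038]
    return B,{"works":B([0,0,.06]),"wheel":B(wh),"peg_top":B(pg),"pawl":B([.008,.035,.084]),"thumb_pad":B([.048,.035,.097]),"nose_top":B([-.037,.035,.090])}
if __name__=="__main__":
    obs=[]
    for n in("top","scene"):
        cams.camera(n)
        for t in["works","wheel","peg_top","pawl","thumb_pad","nose_top"]:
            r=cams.spot_point(n,t)
            if r: obs.append((n,t,np.array(r[0]["xy"])))
    m=max(cams.masks_of("top","works"),key=lambda r:r["conf"])["pixels"].astype(np.uint8)
    pts=cv2.findNonZero(m); rc=cv2.boxPoints(cv2.minAreaRect(pts)); print("works rect",cv2.minAreaRect(pts))
    def res(v):
        B,M=model(v); r=[proj(n,M[t])[0]-p for n,t,p in obs]
        C=proj("top",[B([sx*.095,sy*.068,.064]) for sx in(-1,1) for sy in(-1,1)])
        for q in C: r.append(2*(q-rc[np.argmin(((rc-q)**2).sum(1))]))
        return np.concatenate(r)
    s=least_squares(res,[.57,-.03,-.19,-.4],loss="soft_l1",x_scale=[.01,.01,.1,.1])
    print(s.x,np.degrees(s.x[2:])); 
    for (n,t,p),e in zip(obs,s.fun.reshape(-1,2)): print(n,t,np.round(e,1))
    print(np.round(s.fun.reshape(-1,2)[-4:],1))
    B,M=model(s.x)
    for k in M: print(k,np.round(M[k],4))
E
python3 b.py
```

```text
works rect ((358.654296875, 208.8151092529297), (66.61190795898438, 92.19947814941406), 10.784297943115234)
[ 0.5745345  -0.02850116 -0.18488909 -0.51724917] [-10.5933643  -29.63619457]
top works [-0.9  0.7]
top wheel [ 0.2 -1.6]
top peg_top [0.1 0.5]
top pawl [ 2.6 -0.9]
top nose_top [ 1.1 -1.1]
scene works [0.2 1.2]
scene wheel [ 1.  -0.9]
scene peg_top [3.8 0.6]
scene pawl [-3.3 -1.8]
scene thumb_pad [ 1.7 -0.1]
scene nose_top [0.8 0.5]
[[ 0.4  0.1]
 [ 0.1 -0.7]
 [-1.8 -0.1]
 [ 0.7  0.4]]
works [ 0.5745 -0.0285  0.06  ]
wheel [ 0.533  -0.0329  0.074 ]
peg_top [ 0.5597 -0.0555  0.112 ]
pawl [0.5888 0.0044 0.084 ]
thumb_pad [ 0.6282 -0.0029  0.097 ]
nose_top [0.5446 0.0127 0.09  ]
```

```bash
cat > g.py <<'E'
from h import *
def go(P,yang):
    s=sense(); R=np.array(s["tcp_rot"]); d=R.T@(np.array(P)-s["eef_pos"])*1000
    ya=np.arctan2(R[1,1],R[0,1]); w=(np.radians(yang)-ya+np.pi)%(2*np.pi)-np.pi
    print("travel",np.round(d,1),"turn z",round(-w,3),"| pos",np.round(s["eef_pos"],4),"t",round(s["time"],2),"F",np.round(s["force"],2))
E
python3 -c "
from g import *
go([.628,-.003,.16],79.4)"
```

```text
travel [-580.8 -386.2   82.3] turn z -0.21 | pos [0.2404 0.5769 0.2423] t 1.85 F [-0.01  0.09 -0.55]
```

jog_arm(
  rows=[
    {"turn": [0, 0, 0], "travel": [-58, -39, 0], "hand": 0},
    {"turn": [0, 0, -0.1], "travel": [-108, -72, 0], "hand": 0},
    {"turn": [0, 0, -0.21], "travel": [-158, -105, 10], "hand": 0},
    {"turn": [0, 0, -0.21], "travel": [-208, -138, 20], "hand": 0},
    {"turn": [0, 0, -0.21], "travel": [-258, -171, 30], "hand": 0},
    {"turn": [0, 0, -0.21], "travel": [-308, -204, 40], "hand": 0},
    {"turn": [0, 0, -0.21], "travel": [-358, -238, 50], "hand": 0},
    {"turn": [0, 0, -0.21], "travel": [-408, -271, 60], "hand": 0},
  ],
)

```text
time: 2.85
eef_pos: [0.5138, 0.168, 0.1822]
tcp_rot: [[-0.983, 0.184, 0.001], [0.184, 0.983, 0.0], [-0.001, 0.0, -1.0]]
force: [1.0, 0.7, 0.6]
gripper_width: 0.0
grasp_force: 0.0
```

```bash
python3 -c "
from g import *
go([.628,-.003,.13],79.4)"
```

```text
travel [-143.7 -147.1   52.2] turn z 0.0 | pos [0.5138 0.168  0.1822] t 2.85 F [0.95 0.71 0.56]
```

jog_arm(
  rows=[
    {"turn": [0, 0, 0], "travel": [-35, -35, 5], "hand": 0},
    {"turn": [0, 0, 0], "travel": [-70, -72, 15], "hand": 0},
    {"turn": [0, 0, 0], "travel": [-105, -107, 30], "hand": 0},
    {"turn": [0, 0, 0], "travel": [-135, -138, 45], "hand": 0},
    {"turn": [0, 0, 0], "travel": [-143.5, -147, 52], "hand": 0},
    {"turn": [0, 0, 0], "travel": [-143.5, -147, 52], "hand": 0},
    {"turn": [0, 0, 0], "travel": [-143.5, -147, 52], "hand": 0},
    {"turn": [0, 0, 0], "travel": [-143.5, -147, 52], "hand": 0},
  ],
)

```text
time: 3.85
eef_pos: [0.6265, 0.0, 0.1309]
tcp_rot: [[-0.983, 0.183, 0.0], [0.183, 0.983, 0.0], [-0.0, 0.0, -1.0]]
force: [0.5, -0.0, 0.7]
gripper_width: 0.002
grasp_force: 0.0
```

```bash
python3 - <<'E'
from g import *
ims=[cams.camera(n) for n in("scene","top")]
go([.628,-.003,.13],79.4)
a=cv2.resize(ims[0][100:260,230:430],(600,480)); b=cv2.resize(ims[1][130:290,290:440],None,fx=3,fy=3)
cv2.imwrite("pics/s1.png",a);print(proj("scene",[.628,-.003,.097]),proj("scene",sense()["eef_pos"]-np.array([0,0,.011])))
E
```

```text
travel [-1.8 -2.4  0.7] turn z 0.001 | pos [ 6.267e-01 -3.000e-04  1.307e-01] t 3.95 F [-0.84 -0.32  0.12]
[[310.17237775 194.49427833]] [[311.51709627 187.04168373]]
```

View pics/s1.png

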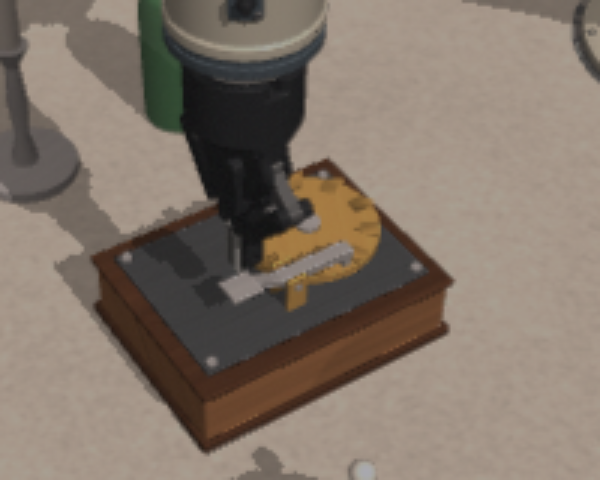

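The fingertips are just above the pad, crop (240,290). Next I press it down.

jog_arm(
  rows=[
    {"turn": [0, 0, 0], "travel": [-2, 0, 8], "hand": 0},
    {"turn": [0, 0, 0], "travel": [-3, 0, 16], "hand": 0},
    {"turn": [0, 0, 0], "travel": [-3, 0, 20], "hand": 0},
    {"turn": [0, 0, 0], "travel": [-3, 0, 24], "hand": 0},
    {"turn": [0, 0, 0], "travel": [-3, 0, 27], "hand": 0},
    {"turn": [0, 0, 0], "travel": [-3, 0, 30], "hand": 0},
    {"turn": [0, 0, 0], "travel": [-3, 0, 32], "hand": 0},
    {"turn": [0, 0, 0], "travel": [-3, 0, 34], "hand": 0},
  ],
)

```text
time: 4.95
eef_pos: [0.63, -0.0016, 0.0963]
tcp_rot: [[-0.983, 0.184, 0.001], [0.184, 0.983, -0.0], [-0.001, 0.0, -1.0]]
force: [4.1, -1.7, 3.3]
gripper_width: 0.001
grasp_force: 2.0
```

jog_arm(
  rows=[
    {"turn": [0, 0, 0], "travel": [0, 0, 1], "hand": 0},
    {"turn": [0, 0, 0], "travel": [0, 0, 2], "hand": 0},
    {"turn": [0, 0, 0], "travel": [0, 0, 3], "hand": 0},
    {"turn": [0, 0, 0], "travel": [0, 0, 3], "hand": 0},
    {"turn": [0, 0, 0], "travel": [0, 0, 3.5], "hand": 0},
    {"turn": [0, 0, 0], "travel": [0, 0, 3.5], "hand": 0},
    {"turn": [0, 0, 0], "travel": [0, 0, 3.5], "hand": 0},
    {"turn": [0, 0, 0], "travel": [0, 0, 3.5], "hand": 0},
  ],
)

```text
time: 5.95
eef_pos: [0.6296, -0.0016, 0.0927]
tcp_rot: [[-0.983, 0.184, -0.0], [0.184, 0.983, -0.0], [0.0, -0.0, -1.0]]
force: [3.2, -0.2, 1.8]
gripper_width: 0.003
grasp_force: 1.3
```

jog_arm(
  rows=[
    {"turn": [0, 0, 0], "travel": [0, 0, 1], "hand": 0},
    {"turn": [0, 0, 0], "travel": [0, 0, 2], "hand": 0},
    {"turn": [0, 0, 0], "travel": [0, 0, 2.5], "hand": 0},
    {"turn": [0, 0, 0], "travel": [0, 0, 2.5], "hand": 0},
    {"turn": [0, 0, 0], "travel": [0, 0, 2.5], "hand": 0},
    {"turn": [0, 0, 0], "travel": [0, 0, 2.5], "hand": 0},
    {"turn": [0, 0, 0], "travel": [0, 0, 2.5], "hand": 0},
    {"turn": [0, 0, 0], "travel": [0, 0, 2.5], "hand": 0},
  ],
)

```text
time: 6.95
eef_pos: [0.6297, -0.0016, 0.0909]
tcp_rot: [[-0.983, 0.184, 0.0], [0.184, 0.983, -0.0], [-0.0, -0.0, -1.0]]
force: [-0.9, -0.9, 12.8]
gripper_width: 0.003
grasp_force: 5.3
```

jog_arm(
  rows=[
    {"turn": [0, 0, 0], "travel": [0, 0, -20], "hand": 0},
    {"turn": [0, 0, 0.1], "travel": [0, 20, -60], "hand": 0},
    {"turn": [0, 0, 0.25], "travel": [0, 60, -85], "hand": 26},
    {"turn": [0, 0, 0.4], "travel": [0, 110, -90], "hand": 26},
    {"turn": [0, 0, 0.51], "travel": [0, 160, -90], "hand": 26},
    {"turn": [0, 0, 0.51], "travel": [20, 200, -90], "hand": 26},
    {"turn": [0, 0, 0.51], "travel": [40, 200, -90], "hand": 26},
    {"turn": [0, 0, 0.51], "travel": [40, 200, -90], "hand": 26},
  ],
)

```text
time: 7.95
eef_pos: [0.6255, 0.203, 0.1798]
tcp_rot: [[-0.769, 0.639, -0.002], [0.639, 0.769, -0.0], [0.002, -0.002, -1.0]]
force: [0.2, -0.5, 0.7]
gripper_width: 0.3
grasp_force: 0.0
```

```bash
cat > c.py <<'E'
from g import *
from b import model
im={n:cams.camera(n) for n in("scene","top")}
for t in["wheel","peg_top","thumb_pad","nose_top"]:
    p={}
    for n in im:
        r=cams.spot_point(n,t)
        if r: p[n]=r[0]["xy"]; print(t,n,np.round(r[0]["xy"],1),round(r[0]["conf"],2),end=" ")
    if len(p)==2: v,e=tri(p["scene"],p["top"]); print(np.round(v,4),round(e,1))
    else: print()
B,M=model([.5745,-.0285,-.1849,-.5])
print("peg proj",proj("scene",[.5597,-.0555,.112]),proj("top",[.5597,-.0555,.112]))
a=cv2.resize(im["scene"][130:250,250:390],(560,480)); b=cv2.resize(im["top"][140:280,300:420],(480,560))
cv2.imwrite("pics/c1.png",cv2.hconcat([a[:480],b[:480]])[:, :800] if 0 else cv2.hconcat([cv2.resize(a,(400,343)),cv2.resize(b[:,:],(294,343))]))
go([.5597,-.0555,.16],50)
E
python3 c.py
```

```text
wheel scene [329.2 172.7] 0.97 wheel top [359.6 232.4] 0.85 [ 0.5293 -0.035   0.0741] 3.7
peg_top scene [314.9 161.9] 0.92 peg_top top [371.6 218.3] 0.7 [ 0.556  -0.0555  0.1089] 3.4
thumb_pad scene [311.9 201.2] 0.89 thumb_pad top [347.5 183.1] 0.54 [ 0.6244 -0.004   0.074 ] 0.8
nose_top scene [339.4 175.5] 0.55 nose_top top [340.7 217.7] 0.73 [0.5532 0.0088 0.1119] 0.5
peg proj [[317.01989821 162.11359527]] [[374.051811   214.31226652]]
travel [-113.1 -241.2   20.2] turn z 0.003 | pos [0.6274 0.2021 0.1802] t 8.45 F [ 0.72 -0.21 -0.47]
```

View pics/c1.png

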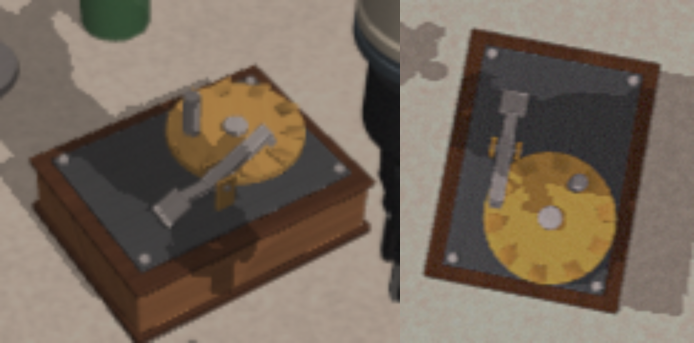

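Pawl clearly up; the peg in top at (373,214) matches the estimate. Moving over the peg.

jog_arm(
  rows=[
    {"turn": [0, 0, 0], "travel": [-20, -48, 0], "hand": 30},
    {"turn": [0, 0, 0], "travel": [-45, -98, 5], "hand": 30},
    {"turn": [0, 0, 0], "travel": [-70, -150, 10], "hand": 30},
    {"turn": [0, 0, 0], "travel": [-95, -200, 15], "hand": 30},
    {"turn": [0, 0, 0], "travel": [-113, -241, 20], "hand": 30},
    {"turn": [0, 0, 0], "travel": [-113, -241, 20], "hand": 30},
    {"turn": [0, 0, 0], "travel": [-113, -241, 20], "hand": 30},
    {"turn": [0, 0, 0], "travel": [-113, -241, 20], "hand": 30},
  ],
)

```text
time: 9.45
eef_pos: [0.5601, -0.0542, 0.1604]
tcp_rot: [[-0.769, 0.639, 0.0], [0.639, 0.769, 0.0], [-0.0, 0.0, -1.0]]
force: [0.4, -0.2, -0.2]
gripper_width: 0.354
grasp_force: 0.0
```

```bash
python3 - <<'E'
from g import *
go([.5597,-.0555,.102],50)
E
```

```text
travel [-0.5 -1.2 58.4] turn z 0.004 | pos [ 0.5601 -0.0542  0.1604] t 9.45 F [ 0.45 -0.2  -0.18]
```

jog_arm(
  rows=[
    {"turn": [0, 0, 0], "travel": [0, 0, 15], "hand": 30},
    {"turn": [0, 0, 0], "travel": [0, 0, 30], "hand": 30},
    {"turn": [0, 0, 0], "travel": [0, 0, 42], "hand": 30},
    {"turn": [0, 0, 0], "travel": [0, 0, 52], "hand": 30},
    {"turn": [0, 0, 0], "travel": [0, 0, 58], "hand": 30},
    {"turn": [0, 0, 0], "travel": [0, 0, 58], "hand": 22},
    {"turn": [0, 0, 0], "travel": [0, 0, 58], "hand": 22},
    {"turn": [0, 0, 0], "travel": [0, 0, 58], "hand": 22},
  ],
)

```text
time: 10.45
eef_pos: [0.5599, -0.0552, 0.1027]
tcp_rot: [[-0.768, 0.64, 0.001], [0.64, 0.768, -0.0], [-0.001, 0.0, -1.0]]
force: [0.3, 0.6, -0.2]
gripper_width: 0.257
grasp_force: 0.0
```

```bash
cat > arc.py <<'E'
from g import *
import sys
# rows for an arc about the wheel axis by a total angle (deg, clockwise), n moving rows
def arc(D,n,C=np.array([.533,-.0329])):
    s=sense(); R=np.array(s["tcp_rot"]); p=np.array(s["eef_pos"]); r=p[:2]-C
    for k in range(1,n+1):
        a=-np.radians(D*k/n); c,si=np.cos(a),np.sin(a)
        q=np.array([c*r[0]-si*r[1],si*r[0]+c*r[1]])+C
        d=R.T@np.r_[q-p[:2],0]*1000; print(round(-a,3),np.round(d[:2],1))
    F=np.array(s["force"]); t=R[:,1]; print("r",np.linalg.norm(r),np.degrees(np.arctan2(r[1],r[0])),"z",p[2],"Ft",round(F@t,2),"Fr",round(F@R[:,0],2),"w",s["gripper_width"],"t",s["time"])
arc(float(sys.argv[1]),int(sys.argv[2]))
E
python3 arc.py 60 8
```

```text
0.131 [ 0.3 -4.6]
0.262 [ 1.2 -9. ]
0.393 [  2.6 -13.4]
0.524 [  4.6 -17.5]
0.654 [  7.1 -21.3]
0.785 [ 10.1 -24.7]
0.916 [ 13.6 -27.8]
1.047 [ 17.4 -30.3]
r 0.03493817016599095 -39.58681221073091 z 0.10266216221435319 Ft 0.69 Fr 0.16 w 0.2567318290775363 t 10.45
```

jog_arm(
  rows=[
    {"turn": [0, 0, 0.131], "travel": [0.3, -4.6, 0], "hand": 22},
    {"turn": [0, 0, 0.262], "travel": [1.2, -9.0, 0], "hand": 22},
    {"turn": [0, 0, 0.393], "travel": [2.6, -13.4, 0], "hand": 22},
    {"turn": [0, 0, 0.524], "travel": [4.6, -17.5, 0], "hand": 22},
    {"turn": [0, 0, 0.654], "travel": [7.1, -21.3, 0], "hand": 22},
    {"turn": [0, 0, 0.785], "travel": [10.1, -24.7, 0], "hand": 22},
    {"turn": [0, 0, 0.916], "travel": [13.6, -27.8, 0], "hand": 22},
    {"turn": [0, 0, 1.047], "travel": [17.4, -30.3, 0], "hand": 22},
  ],
)

```text
time: 11.45
eef_pos: [0.5278, -0.0675, 0.1027]
tcp_rot: [[0.174, 0.985, 0.002], [0.985, -0.174, -0.0], [-0.0, 0.002, -1.0]]
force: [4.9, -0.4, -2.6]
gripper_width: 0.255
grasp_force: 2.2
```

```bash
python3 arc.py 24 8
```

```text
0.052 [-0.  -1.8]
0.105 [ 0.1 -3.7]
0.157 [ 0.3 -5.5]
0.209 [ 0.6 -7.3]
0.262 [ 0.9 -9.1]
0.314 [  1.4 -10.8]
0.367 [  2.  -12.6]
0.419 [  2.6 -14.3]
r 0.03495217983268274 -98.52418793163548 z 0.10273557691062374 Ft 4.88 Fr 0.42 w 0.2547785138290386 t 11.45
```

jog_arm(
  rows=[
    {"turn": [0, 0, 0.052], "travel": [0, -1.8, 0], "hand": 22},
    {"turn": [0, 0, 0.105], "travel": [0.1, -3.7, 0], "hand": 22},
    {"turn": [0, 0, 0.157], "travel": [0.3, -5.5, 0], "hand": 22},
    {"turn": [0, 0, 0.209], "travel": [0.6, -7.3, 0], "hand": 22},
    {"turn": [0, 0, 0.262], "travel": [0.9, -9.1, 0], "hand": 22},
    {"turn": [0, 0, 0.314], "travel": [1.4, -10.8, 0], "hand": 22},
    {"turn": [0, 0, 0.367], "travel": [2.0, -12.6, 0], "hand": 22},
    {"turn": [0, 0, 0.367], "travel": [2.0, -12.6, 0], "hand": 22},
  ],
)

```text
time: 12.45
eef_pos: [0.5155, -0.0634, 0.1027]
tcp_rot: [[0.512, 0.859, 0.002], [0.859, -0.512, -0.001], [0.0, 0.002, -1.0]]
force: [2.7, -3.0, 0.1]
gripper_width: 0.257
grasp_force: 2.2
```

```bash
python3 arc.py 6 4
```

```text
0.026 [-0.  -0.9]
0.052 [ 0.  -1.8]
0.079 [ 0.1 -2.8]
0.105 [ 0.1 -3.7]
r 0.03518142919249704 -119.7539800298074 z 0.10268330892337386 Ft 3.79 Fr -1.18 w 0.2574288534250701 t 12.45
```

jog_arm(
  rows=[
    {"turn": [0, 0, 0.015], "travel": [0, -0.5, 0], "hand": 22},
    {"turn": [0, 0, 0.03], "travel": [0, -1.0, 0], "hand": 22},
    {"turn": [0, 0, 0.045], "travel": [0, -1.5, 0], "hand": 22},
    {"turn": [0, 0, 0.06], "travel": [0, -2.1, 0], "hand": 22},
    {"turn": [0, 0, 0.075], "travel": [0.1, -2.6, 0], "hand": 22},
    {"turn": [0, 0, 0.09], "travel": [0.1, -3.1, 0], "hand": 22},
    {"turn": [0, 0, 0.1], "travel": [0.1, -3.5, 0], "hand": 22},
    {"turn": [0, 0, 0.1], "travel": [0.1, -3.5, 0], "hand": 22},
  ],
)

```text
time: 13.45
eef_pos: [0.5125, -0.0616, 0.1026]
tcp_rot: [[0.595, 0.804, 0.001], [0.804, -0.595, -0.001], [0.0, 0.001, -1.0]]
force: [2.3, -4.4, 1.4]
gripper_width: 0.258
grasp_force: 2.4
```

```bash
python3 arc.py 6 1
```

```text
0.105 [ 0.1 -3.7]
r 0.03526939612976386 -125.55032369484994 z 0.10262245013578504 Ft 4.51 Fr -2.2 w 0.25811982331125305 t 13.45
```

jog_arm(
  rows=[
    {"turn": [0, 0, 0.015], "travel": [0, -0.5, 0], "hand": 22},
    {"turn": [0, 0, 0.03], "travel": [0, -1.0, 0], "hand": 22},
    {"turn": [0, 0, 0.045], "travel": [0, -1.5, 0], "hand": 22},
    {"turn": [0, 0, 0.06], "travel": [0, -2.1, 0], "hand": 22},
    {"turn": [0, 0, 0.075], "travel": [0.1, -2.6, 0], "hand": 22},
    {"turn": [0, 0, 0.09], "travel": [0.1, -3.1, 0], "hand": 22},
    {"turn": [0, 0, 0.1], "travel": [0.1, -3.5, 0], "hand": 22},
    {"turn": [0, 0, 0.1], "travel": [0.1, -3.5, 0], "hand": 22},
  ],
)

```text
time: 14.45
eef_pos: [0.5097, -0.0594, 0.1026]
tcp_rot: [[0.672, 0.74, 0.001], [0.74, -0.672, -0.001], [0.0, 0.001, -1.0]]
force: [2.0, -4.6, 1.3]
gripper_width: 0.259
grasp_force: 2.4
```

```bash
python3 arc.py 6 1
```

```text
0.105 [ 0.1 -3.7]
r 0.03532897104574927 -131.31344329438315 z 0.10262205680641344 Ft 4.56 Fr -2.12 w 0.2586978125944564 t 14.45
```

jog_arm(
  rows=[
    {"turn": [0, 0, 0.015], "travel": [0, -0.5, 0], "hand": 22},
    {"turn": [0, 0, 0.03], "travel": [0, -1.0, 0], "hand": 22},
    {"turn": [0, 0, 0.045], "travel": [0, -1.5, 0], "hand": 22},
    {"turn": [0, 0, 0.06], "travel": [0, -2.1, 0], "hand": 22},
    {"turn": [0, 0, 0.075], "travel": [0.1, -2.6, 0], "hand": 22},
    {"turn": [0, 0, 0.09], "travel": [0.1, -3.1, 0], "hand": 22},
    {"turn": [0, 0, 0.1], "travel": [0.1, -3.5, 0], "hand": 22},
    {"turn": [0, 0, 0.1], "travel": [0.1, -3.5, 0], "hand": 22},
  ],
)

```text
time: 15.45
eef_pos: [0.507, -0.057, 0.1026]
tcp_rot: [[0.743, 0.67, 0.001], [0.67, -0.743, -0.001], [0.0, 0.001, -1.0]]
force: [1.4, -4.5, 1.7]
gripper_width: 0.258
grasp_force: 2.4
```

```bash
python3 arc.py 6 1
```

```text
0.105 [ 0.1 -3.7]
r 0.035415821065930886 -137.13023333753043 z 0.10260813947152139 Ft 4.3 Fr -1.99 w 0.25760301684778963 t 15.45
```

jog_arm(
  rows=[
    {"turn": [0, 0, 0.015], "travel": [0, -0.5, 0], "hand": 22},
    {"turn": [0, 0, 0.03], "travel": [0, -1.0, 0], "hand": 22},
    {"turn": [0, 0, 0.045], "travel": [0.1, -1.5, 0], "hand": 22},
    {"turn": [0, 0, 0.06], "travel": [0.2, -2.1, 0], "hand": 22},
    {"turn": [0, 0, 0.075], "travel": [0.3, -2.6, 0], "hand": 22},
    {"turn": [0, 0, 0.09], "travel": [0.3, -3.1, 0], "hand": 22},
    {"turn": [0, 0, 0.1], "travel": [0.3, -3.5, 0], "hand": 22},
    {"turn": [0, 0, 0.1], "travel": [0.3, -3.5, 0], "hand": 22},
  ],
)

```text
time: 16.45
eef_pos: [0.5051, -0.0545, 0.1026]
tcp_rot: [[0.806, 0.592, 0.001], [0.592, -0.806, -0.001], [0.0, 0.001, -1.0]]
force: [1.9, -7.5, 1.5]
gripper_width: 0.258
grasp_force: 3.7
```

```bash
python3 arc.py 6 1
```

```text
0.105 [ 0.1 -3.7]
r 0.03529345814555514 -142.31804234203412 z 0.10264773119373169 Ft 7.11 Fr -2.92 w 0.25849243208356887 t 16.45
```

Buffer felt. A small extra nudge should confirm it.

jog_arm(
  rows=[
    {"turn": [0, 0, 0.005], "travel": [0, -0.2, 0], "hand": 22},
    {"turn": [0, 0, 0.01], "travel": [0, -0.4, 0], "hand": 22},
    {"turn": [0, 0, 0.02], "travel": [0, -0.6, 0], "hand": 22},
    {"turn": [0, 0, 0.02], "travel": [0, -0.7, 0], "hand": 22},
    {"turn": [0, 0, 0.02], "travel": [0, -0.7, 0], "hand": 22},
    {"turn": [0, 0, 0.02], "travel": [0, -0.7, 0], "hand": 22},
    {"turn": [0, 0, 0.02], "travel": [0, -0.7, 0], "hand": 22},
    {"turn": [0, 0, 0.02], "travel": [0, -0.7, 0], "hand": 22},
  ],
)

```text
time: 17.45
eef_pos: [0.5048, -0.054, 0.1027]
tcp_rot: [[0.817, 0.576, 0.001], [0.576, -0.817, -0.001], [0.001, 0.002, -1.0]]
force: [2.5, -8.9, 1.2]
gripper_width: 0.257
grasp_force: 4.3
```

```bash
python3 arc.py 6 1
```

```text
0.105 [ 0.1 -3.7]
r 0.03525713736437321 -143.19437601516347 z 0.10265542495893534 Ft 8.69 Fr -3.12 w 0.2574333995830795 t 17.45
```

jog_arm(
  rows=[
    {"turn": [0, 0, 0], "travel": [0, 1.5, 0], "hand": 22},
    {"turn": [0, 0, 0], "travel": [0, 3, 0], "hand": 24},
    {"turn": [0, 0, 0], "travel": [0, 4, 0], "hand": 26},
    {"turn": [0, 0, 0], "travel": [0, 4, -5], "hand": 28},
    {"turn": [0, 0, 0], "travel": [0, 4, -20], "hand": 28},
    {"turn": [0, 0, 0], "travel": [0, 4, -40], "hand": 28},
    {"turn": [0, 0, 0], "travel": [0, 4, -60], "hand": 28},
    {"turn": [0, 0, 0], "travel": [0, 4, -60], "hand": 28},
  ],
)

```text
time: 18.45
eef_pos: [0.5073, -0.0567, 0.1643]
tcp_rot: [[0.818, 0.575, 0.003], [0.575, -0.818, -0.001], [0.002, 0.002, -1.0]]
force: [0.1, 0.0, -0.4]
gripper_width: 0.326
grasp_force: 0.0
```

```bash
python3 - <<'E'
from g import *
go([.5446,.0127,.16],79.4-180)
go([.5446,.0127,.16],79.4)
print(sense()["q"])
E
```

```text
travel [ 70.4 -35.3   4.3] turn z 0.798 | pos [ 0.5073 -0.0567  0.1643] t 18.45 F [ 0.07  0.01 -0.4 ]
travel [ 70.4 -35.3   4.3] turn z -2.344 | pos [ 0.5073 -0.0567  0.1643] t 18.45 F [ 0.07  0.01 -0.4 ]
[-1.30845685e+01  2.47471861e+01  9.86500032e+01  3.17282790e-03
  5.64118161e+01  4.17997234e+01]
```

jog_arm(
  rows=[
    {"turn": [0, 0, 0.15], "travel": [15, -8, 0], "hand": 0},
    {"turn": [0, 0, 0.3], "travel": [30, -16, 0], "hand": 0},
    {"turn": [0, 0, 0.45], "travel": [45, -24, 0], "hand": 0},
    {"turn": [0, 0, 0.6], "travel": [60, -30, 0], "hand": 0},
    {"turn": [0, 0, 0.75], "travel": [70, -35, 4], "hand": 0},
    {"turn": [0, 0, 0.8], "travel": [70.5, -35.5, 15], "hand": 0},
    {"turn": [0, 0, 0.8], "travel": [70.5, -35.5, 22], "hand": 0},
    {"turn": [0, 0, 0.8], "travel": [70.5, -35.5, 24], "hand": 0},
  ],
)

```text
time: 19.45
eef_pos: [0.5433, 0.013, 0.1378]
tcp_rot: [[0.983, -0.185, -0.001], [-0.185, -0.983, 0.0], [-0.001, 0.0, -1.0]]
force: [0.3, 0.2, 0.3]
gripper_width: 0.002
grasp_force: 0.0
```

```bash
python3 - <<'E'
from g import *
im=cams.camera("scene")
cv2.imwrite("pics/s2.png",cv2.resize(im[100:260,230:430],(600,480)))
go([.5446,.0127,.13],79.4-180)
E
```

```text
travel [ 1.3 -0.   7.8] turn z -0.001 | pos [0.5433 0.0129 0.1378] t 19.5 F [ 0.7  -0.41  0.3 ]
```

View pics/s2.png

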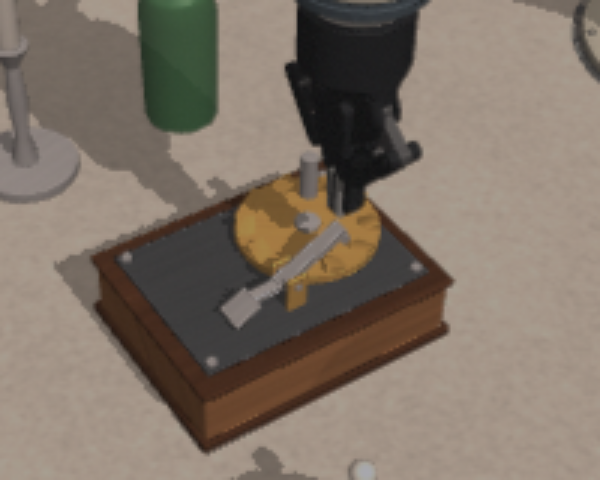

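Fingertips above the lifted nose, crop (345,225); peg behind at (310,160). I'll lower gently.

jog_arm(
  rows=[
    {"turn": [0, 0, 0], "travel": [4, 0, 7], "hand": 0},
    {"turn": [0, 0, 0], "travel": [4, 0, 13], "hand": 0},
    {"turn": [0, 0, 0], "travel": [4, 0, 16], "hand": 0},
    {"turn": [0, 0, 0], "travel": [4, 0, 19], "hand": 0},
    {"turn": [0, 0, 0], "travel": [4, 0, 22], "hand": 0},
    {"turn": [0, 0, 0], "travel": [4, 0, 25], "hand": 0},
    {"turn": [0, 0, 0], "travel": [4, 0, 27], "hand": 0},
    {"turn": [0, 0, 0], "travel": [4, 0, 29], "hand": 0},
  ],
)

```text
time: 20.5
eef_pos: [0.5477, 0.0123, 0.1092]
tcp_rot: [[0.983, -0.186, 0.0], [-0.186, -0.983, -0.0], [0.0, -0.0, -1.0]]
force: [-0.9, 0.6, 1.5]
gripper_width: 0.001
grasp_force: 0.9
```

jog_arm(
  rows=[
    {"turn": [0, 0, 0], "travel": [0, 0, 0.5], "hand": 0},
    {"turn": [0, 0, 0], "travel": [0, 0, 1], "hand": 0},
    {"turn": [0, 0, 0], "travel": [0, 0, 1.5], "hand": 0},
    {"turn": [0, 0, 0], "travel": [0, 0, 2], "hand": 0},
    {"turn": [0, 0, 0], "travel": [0, 0, 2.5], "hand": 0},
    {"turn": [0, 0, 0], "travel": [0, 0, 3], "hand": 0},
    {"turn": [0, 0, 0], "travel": [0, 0, 3], "hand": 0},
    {"turn": [0, 0, 0], "travel": [0, 0, 3], "hand": 0},
  ],
)

```text
time: 21.5
eef_pos: [0.5477, 0.0123, 0.1063]
tcp_rot: [[0.983, -0.186, 0.0], [-0.186, -0.983, -0.0], [0.0, 0.0, -1.0]]
force: [0.3, -1.1, -0.0]
gripper_width: 0.001
grasp_force: 0.2
```

jog_arm(
  rows=[
    {"turn": [0, 0, 0], "travel": [0, 0, 0.4], "hand": 0},
    {"turn": [0, 0, 0], "travel": [0, 0, 0.8], "hand": 0},
    {"turn": [0, 0, 0], "travel": [0, 0, 1.2], "hand": 0},
    {"turn": [0, 0, 0], "travel": [0, 0, 1.6], "hand": 0},
    {"turn": [0, 0, 0], "travel": [0, 0, 2], "hand": 0},
    {"turn": [0, 0, 0], "travel": [0, 0, 2.4], "hand": 0},
    {"turn": [0, 0, 0], "travel": [0, 0, 2.8], "hand": 0},
    {"turn": [0, 0, 0], "travel": [0, 0, 2.8], "hand": 0},
  ],
)

```text
time: 22.5
eef_pos: [0.5476, 0.0123, 0.1034]
tcp_rot: [[0.983, -0.186, -0.0], [-0.186, -0.983, 0.0], [-0.0, 0.0, -1.0]]
force: [0.0, 0.4, 0.3]
gripper_width: 0.002
grasp_force: 0.4
```

jog_arm(
  rows=[
    {"turn": [0, 0, 0], "travel": [0, 0, -5], "hand": 0},
    {"turn": [0, 0, 0], "travel": [0, 0, -25], "hand": 0},
    {"turn": [0, 0, 0], "travel": [0, 0, -50], "hand": 0},
    {"turn": [0, 0, 0], "travel": [0, -30, -75], "hand": 0},
    {"turn": [0, 0, 0], "travel": [0, -70, -80], "hand": 0},
    {"turn": [0, 0, 0], "travel": [0, -120, -80], "hand": 0},
    {"turn": [0, 0, 0], "travel": [0, -170, -80], "hand": 0},
    {"turn": [0, 0, 0], "travel": [0, -200, -80], "hand": 0},
  ],
)

```text
time: 23.5
eef_pos: [0.585, 0.2111, 0.1838]
tcp_rot: [[0.983, -0.185, 0.001], [-0.185, -0.983, 0.0], [0.001, -0.0, -1.0]]
force: [0.3, -0.5, 0.2]
gripper_width: 0.004
grasp_force: 0.0
```

```bash
sed -i 's/c1.png/c2.png/' c.py; python3 c.py; python3 - <<'E'
from h import *
from b import model
for w in (-.517,):
  B,M=model([.5745,-.0285,-.1849,w])
  for t in(0,.15,.5):
    n=B([.008-.045*np.cos(t)+.006*np.sin(t),.035,.084+.006*np.cos(t)+.045*np.sin(t)])
    p=B([.008+.04*np.cos(t)+.013*np.sin(t),.035,.084+.013*np.cos(t)-.04*np.sin(t)])
    print(t,"nose",proj("scene",n),proj("top",n),"pad",proj("scene",p),proj("top",p))
E
```

```text
wheel scene [332.3 172.7] 0.71 wheel top [360.6 232.6] 0.96 [ 0.5266 -0.0343  0.0737] 1.7
peg_top scene [330.1 150.7] 0.84 peg_top top [374.5 241.5] 0.7 [ 0.5095 -0.0589  0.1131] 2.2
thumb_pad scene [311.7 194.2] 0.8 thumb_pad top [350.7 181. ] 0.84 [ 0.6248 -0.0079  0.093 ] 2.0
nose_top scene [344.4 184.4] 0.56 nose_top top [340.9 219.1] 0.9 [0.5482 0.0119 0.0855] 2.4
peg proj [[317.01989821 162.11359527]] [[374.051811   214.31226652]]
travel [ 24.6 263.6  23.6] turn z -2.632 | pos [0.5849 0.208  0.1836] t 24.0 F [ 0.68  1.25 -0.28]
0 nose [[343.5684564 182.037359 ]] [[338.79792587 222.25582192]] pad [[310.15653672 194.54096015]] [[346.83718365 180.34433621]]
0.15 nose [[343.18331672 180.0372543 ]] [[338.99595525 221.44101445]] pad [[309.55794524 196.87385803]] [[346.8606925  180.01758626]]
0.5 nose [[340.80029089 176.38244787]] [[339.81189531 217.65060657]] pad [[309.649589   201.70338508]] [[346.57755514 181.02678726]]
```

View pics/c2.png

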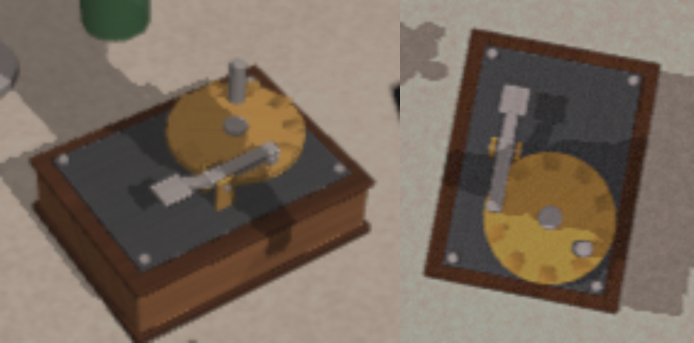

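Pawl is flat again (nose at crop (272,152)). I'll check that the peg didn't shift while the pawl was lowered.

```bash
python3 - <<'E'
from h import *
a=cv2.imread("pics/s2.png").astype(np.float32)
cur=cams.camera("scene")
b=cv2.resize(cur[100:260,230:430],(600,480)).astype(np.float32)
for name,(x0,y0,x1,y1) in {"peg":(285,148,335,192),"nut":(290,205,328,240),"screw":(105,240,150,280),"edge":(190,380,240,460)}.items():
    r=cv2.matchTemplate(b[y0-9:y1+9,x0-9:x1+9],a[y0:y1,x0:x1],cv2.TM_CCOEFF_NORMED); _,v,_,l=cv2.minMaxLoc(r); print(name,(np.array(l)-9)/3,round(v,3))
p=np.array([.5071,-.0573,.112]); t=np.array([.576,-.817,0])
print("px per mm forward",proj("scene",p+t*.001)-proj("scene",p))
E
```

```text
peg [-0.33333333  0.33333333] 0.56
nut [ 0.         -0.66666667] 0.705
screw [0. 0.] 0.999
edge [0. 0.] 1.0
px per mm forward [[-0.43785677 -0.06160479]]
```

The match is too weak to be sure, so I'll check by feel: re-cage the peg and push to about 8 N.

```bash
python3 - <<'E'
from g import *
go([.5071,-.0567,.16],-54.9)
E
```

```text
travel [-26.9 274.7  23.6] turn z -0.801 | pos [0.5849 0.2081 0.1836] t 24.05 F [-0.16 -0.8  -0.1 ]
```

jog_arm(
  rows=[
    {"turn": [0, 0, -0.1], "travel": [-4, 45, 0], "hand": 28},
    {"turn": [0, 0, -0.25], "travel": [-9, 95, 0], "hand": 28},
    {"turn": [0, 0, -0.4], "travel": [-14, 145, 0], "hand": 28},
    {"turn": [0, 0, -0.55], "travel": [-19, 195, 8], "hand": 28},
    {"turn": [0, 0, -0.7], "travel": [-24, 245, 16], "hand": 28},
    {"turn": [0, 0, -0.8], "travel": [-27, 275, 20], "hand": 28},
    {"turn": [0, 0, -0.8], "travel": [-27, 275, 20], "hand": 28},
    {"turn": [0, 0, -0.8], "travel": [-27, 275, 20], "hand": 28},
  ],
)

```text
time: 25.05
eef_pos: [0.5073, -0.0563, 0.1636]
tcp_rot: [[0.819, 0.574, 0.0], [0.574, -0.819, 0.0], [0.0, 0.0, -1.0]]
force: [-0.4, -0.1, -0.5]
gripper_width: 0.327
grasp_force: 0.0
```

```bash
python3 - <<'E'
from g import *
go([.5071,-.0573,.1027],-54.9)
E
```

```text
travel [-0.7  0.8 60.9] turn z -0.002 | pos [ 0.5073 -0.0563  0.1636] t 25.05 F [-0.42 -0.07 -0.52]
```

jog_arm(
  rows=[
    {"turn": [0, 0, 0], "travel": [0, 0.8, 15], "hand": 28},
    {"turn": [0, 0, 0], "travel": [0, 0.8, 30], "hand": 28},
    {"turn": [0, 0, 0], "travel": [0, 0.8, 45], "hand": 28},
    {"turn": [0, 0, 0], "travel": [0, 0.8, 57], "hand": 28},
    {"turn": [0, 0, 0], "travel": [0, 0.8, 61], "hand": 28},
    {"turn": [0, 0, 0], "travel": [0, 0.8, 61], "hand": 22},
    {"turn": [0, 0, 0], "travel": [0, 0.8, 61], "hand": 22},
    {"turn": [0, 0, 0], "travel": [0, 0.8, 61], "hand": 22},
  ],
)

```text
time: 26.05
eef_pos: [0.5078, -0.0571, 0.1029]
tcp_rot: [[0.818, 0.575, 0.001], [0.575, -0.818, -0.0], [0.001, 0.001, -1.0]]
force: [0.3, 0.6, -0.6]
gripper_width: 0.258
grasp_force: 0.0
```

jog_arm(
  rows=[
    {"turn": [0, 0, 0], "travel": [0, -0.5, 0], "hand": 22},
    {"turn": [0, 0, 0], "travel": [0, -1.0, 0], "hand": 22},
    {"turn": [0, 0, 0], "travel": [0, -1.5, 0], "hand": 22},
    {"turn": [0, 0, 0], "travel": [0, -2.0, 0], "hand": 22},
    {"turn": [0, 0, 0], "travel": [0, -2.5, 0], "hand": 22},
    {"turn": [0, 0, 0], "travel": [0, -2.5, 0], "hand": 22},
    {"turn": [0, 0, 0], "travel": [0, -2.5, 0], "hand": 22},
    {"turn": [0, 0, 0], "travel": [0, -2.5, 0], "hand": 22},
  ],
)

```text
time: 27.05
eef_pos: [0.5061, -0.055, 0.1025]
tcp_rot: [[0.818, 0.575, -0.0], [0.575, -0.818, 0.0], [-0.0, -0.0, -1.0]]
force: [-0.7, 0.4, -0.2]
gripper_width: 0.258
grasp_force: 0.0
```

```bash
python3 arc.py 6 1
```

```text
0.105 [-0.1 -3.6]
r 0.034798847893989 -140.56251209687616 z 0.10246876797959421 Ft -0.71 Fr -0.32 w 0.2580223581467394 t 27.05
```

jog_arm(
  rows=[
    {"turn": [0, 0, 0], "travel": [0, -0.3, 0], "hand": 22},
    {"turn": [0, 0, 0], "travel": [0, -0.6, 0], "hand": 22},
    {"turn": [0, 0, 0], "travel": [0, -0.8, 0], "hand": 22},
    {"turn": [0, 0, 0], "travel": [0, -0.8, 0], "hand": 22},
    {"turn": [0, 0, 0], "travel": [0, -0.8, 0], "hand": 22},
    {"turn": [0, 0, 0], "travel": [0, -0.8, 0], "hand": 22},
    {"turn": [0, 0, 0], "travel": [0, -0.8, 0], "hand": 22},
    {"turn": [0, 0, 0], "travel": [0, -0.8, 0], "hand": 22},
  ],
)

```text
time: 28.05
eef_pos: [0.5057, -0.0543, 0.1025]
tcp_rot: [[0.818, 0.575, -0.0], [0.575, -0.818, -0.0], [-0.0, -0.0, -1.0]]
force: [-0.3, -0.4, 0.1]
gripper_width: 0.257
grasp_force: 0.0
```

```bash
python3 arc.py 6 1; python3 -c "
from h import *
s=sense();R=np.array(s['tcp_rot']);print((np.array(s['eef_pos'])-[.5048,-.0540,.1027])@R[:,1]*1000)"
```

```text
0.105 [ 0.  -3.6]
r 0.034739451882667166 -141.92200012323164 z 0.10246712898227345 Ft 0.14 Fr -0.46 w 0.25693462584762805 t 28.05
0.7571074338682884
```

No contact up to 0.76 mm short of the final push point. The wheel has therefore stayed on the buffer with at least about 2.7 N. Backing out.

jog_arm(
  rows=[
    {"turn": [0, 0, 0], "travel": [0, 1.5, 0], "hand": 22},
    {"turn": [0, 0, 0], "travel": [0, 3.2, 0], "hand": 26},
    {"turn": [0, 0, 0], "travel": [0, 3.2, 0], "hand": 28},
    {"turn": [0, 0, 0], "travel": [0, 3.2, -10], "hand": 28},
    {"turn": [0, 0, 0], "travel": [0, 3.2, -30], "hand": 28},
    {"turn": [0, 0, 0], "travel": [0, 3.2, -60], "hand": 28},
    {"turn": [0, 0, 0], "travel": [0, 3.2, -90], "hand": 28},
    {"turn": [0, 0, 0], "travel": [0, 3.2, -90], "hand": 28},
  ],
)

```text
time: 29.05
eef_pos: [0.5086, -0.0571, 0.195]
tcp_rot: [[0.818, 0.575, 0.004], [0.575, -0.818, -0.001], [0.003, 0.003, -1.0]]
force: [0.1, 0.3, -0.8]
gripper_width: 0.329
grasp_force: 0.0
```

```bash
python3 -c "
from cell import *
print(workorder.sign_off())"
```

```text
the job is handed in; nothing more can be done
None
```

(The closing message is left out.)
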